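# Stand the round-bottomed flasks in their cork rings

## Robot

A 6-joint arm with a two-finger parallel gripper is mounted at the origin on a cart in front of the work surface, level with it; the furniture and walls round the work are solid. World frame = base frame: x ahead of the robot, y to its left, z up, the work surface at z = 0. Lengths are in mm, angles in degrees, forces in N, time in s.
With the tool pointing down it reaches from about 350 to 850 mm from the base axis. Payload 8.1 kg.
Tool frame: the origin (TCP) lies at the very end of the fingers, on their centre line; the grasp point (between the pads) lies 19 mm behind it (r.grip_depth is the distance from the TCP to the grasp point, in mm); y points along the fingers, z is the direction in which the jaws open and shut, and the axes are right-handed (so a half turn about y gives the same grasp; the last joint's range is limited). The gripper opens to 85 mm and grips with 20 to 120 N. Pads are 22 mm wide; open, the fingers measure 114 mm over their backs; the gripper's body (76 mm by 85 mm) begins 54 mm behind the grasp point. The pads swing forward as they close: fully open they stand 13 mm farther back than shut.
Start: joints at [67.586, 7.471, 85.268, -0, 87.261, -4.893], TCP at [180.612, 572.175, 231.292] pointing down, gripper open.
Joint ranges: [-169.43, 169.43], [-51.17, 129.36], [1.28, 143.12], [-76.62, 256.62], [0, 156.53], [-152.29, 152.29]. Speed limits (degrees/s): [136.94, 136.94, 159.86, 180, 180, 180].

## Interface

Orientations are given as [roll, pitch, yaw] about the fixed x, y, z axes, in that order (R = Rz(yaw) Ry(pitch) Rx(roll)).
In Python, from bench import readout, eyes, r gives the robot as it stands. The module is installed in compiled form; this text tells all that it offers.
- The arm moves only by the tool move_arm, never from a script. Its argument "motion" is text: rows parted by semicolons, each of 6 numbers parted by spaces: the shift along the world's x, y, z in cm, then the turn, a rotation vector about the world's x, y, z in degrees. A call has 1 to 10 rows; each row is the pose to reach, as a shift and turn from the pose commanded when the call began; what a row does not reach only later rows make up. A row lasts 1/12 s, in which the tool goes at most 41.7 mm and 7.16 degrees, less where a joint would pass 70% of its speed; a pose out of reach is approached as far as the arm can. A call with a gripper value outside its range is refused whole. "fingers" is the finger opening in cm, from 0 to 8.54, set as the call begins (left out, the last holds). The fingers move at their own pace and stop on an object; "squeeze" is the grip in N (left out, the last holds). Time passes only in rows, so rows that repeat a pose let the fingers close. It gives the time, the measured TCP pose, the force and the opening at its end, in the units of the state.
- readout.sense(): the state, without advancing time (a new reading comes with each control period).
- eyes.snapshot(name): name is "side" or "top" or "wrist"; returns a dict with "image" (400x640x3 uint8, blue, green, red), "fx", "fy", "cx", "cy" (pixels), "dist_coeffs" ([k1, k2, p1, p2, k3] as OpenCV has them; the pictures are not rectified), "world_to_cam" (4x4, takes a point from world to camera coordinates). Camera axes: x right, y down, z forward; pixel columns grow to the right and rows downward; lengths in mm; the calibration is good to about 2 mm. A picture is of the moment at which its call begins. There is no depth.
- r.hand_in(): hands the job in, once; it reports no verdict.
The state is a dict: "time": time; "joint_pos": joint angles; "qd": joint speeds; "joint_efforts": joint torques, N m; "tool_pos": TCP position; "tcp_rot": TCP orientation; "ft_force": force on the tool from outside, world axes, zero at the start; "wrist_torque": the same for the moment, N m; "finger_gap": finger opening in mm.
Only numpy, scipy, OpenCV 4.12 (cv2) and the standard library are available. Lean on these libraries where they do the work, as an engineer would, in place of code of your own. Each camera call takes 0.05 s, during which the arm holds its last target. There are 200 camera calls.

## Task

Take the small brown bottle out of the large cork ring and stand it upright on a free part of the bench, clear of both rings. Lift the two round-bottomed flasks out of their cradles and stand each one upright, neck straight up and ball seated all the way down, in the cork ring of its own size: large flask in the large ring, small flask in the small ring. Set the glass down gently, and do not push or knock over any of the other things.

Things in the scene. Friction and masses are not known exactly. Their poses are not given: they have to be found in the camera images.
- flask_large: large round-bottomed amber glass flask, blue fixed stopper, 147 mm long, about 150 g. Origin at the centre of its ball (80 mm across), z up the neck. Neck 26 mm across from z = 44 to 95 mm, stopper 25 mm across up to 107 mm. At the start it leans in its cradle, neck 50 degrees from vertical roughly towards the robot; lifts straight up. Seated in its ring the ball centre is 54 mm above the bench.
- flask_small: small round-bottomed amber glass flask, green fixed stopper, 120 mm long, about 100 g. Origin at the centre of its ball (60 mm across), z up the neck. Neck 22 mm across from z = 33 to 80 mm, stopper 21 mm across up to 90 mm. At the start it leans in its cradle, neck 50 degrees from vertical roughly towards the robot; lifts straight up. Seated in its ring the ball centre is 44 mm above the bench.
- ring_large: large cork flask ring lying flat, held fast by a non-slip underside (it does not move), 104 mm outside, 60 mm hole right through, 28 mm high; origin at the centre of its underside. It belongs to the large flask. At the start the small brown bottle stands in its hole.
- ring_small: small cork flask ring lying flat, held fast by a non-slip underside (it does not move), 80 mm outside, 44 mm hole right through, 24 mm high; origin at the centre of its underside. It belongs to the small flask; empty.
- cradle_large: grey fixed cradle in which the large flask leans. Origin at its underside below the ball's centre, x towards the neck. Cup 56 mm inside, rim 18 mm high; base 72 mm wide, x = -40 to 89 mm; a grooved post 19 mm wide (narrower than the neck), 99 mm high, is under the neck near the stopper: fingers pass on either side.
- cradle_small: grey fixed cradle in which the small flask leans. Origin at its underside below the ball's centre, x towards the neck. Cup 40 mm inside, rim 20 mm high; base 56 mm wide, x = -32 to 77 mm; a grooved post 16 mm wide (narrower than the neck), 86 mm high, is under the neck near the stopper: fingers pass on either side.
- bottle_small: small brown screw-capped bottle, 34 mm across, 64 mm high (body to 55 mm, cap 19 mm across above), 40 g; origin at the centre of its underside, z up. Stands on the bench inside the hole of the large ring at the start, so 36 mm of it shows above the cork.
- bottle_green: bystander: white bottle with green cap, 53 mm across, 82 mm high; origin under its centre
- timer: bystander: white timer lying flat, 62 x 62 x 19 mm; origin under its centre
- label_roll: bystander: roll of white labels lying flat (fixed), 60 mm across, 26 mm high; origin under its centre
- wipes: bystander: white canister with teal lid (fixed), 66 mm across, 115 mm high; origin under its centre
- beaker: bystander: empty glass beaker (fixed), 71 mm across, 93 mm high; origin under its centre
- tape_roll: bystander: roll of brown tape lying flat (fixed), 92 mm across, 48 mm high; origin under its centre
Things that resemble listed ones, but are neither listed nor needed, are in the scene too. Of the things that look like the bottle_small, take the one that is farthest to the robot's right at the start. Leave any red look-alike of the flask_small alone.

How it is judged (in metres and radians):
At the end, for the whole second after the job is handed in: Each flask in the ring of its size: ball centre within 8 mm of the ring axis and 6 mm of seated height (55 / 44 mm), neck within 0.17 rad of vertical, at rest; small bottle upright on the bench, over 65 / 53 mm from the large / small ring centre (horizontal distance between flask_large and ring_large below 0.008 m and z of flask_large in the frame of ring_large between 0.0484575 and 0.0604575 m and angle between each of flask_large, flask_small's own z axis and vertical below 0.17 rad and linear speed of each of flask_large, flask_small, bottle_small below 0.02 m/s and horizontal distance between flask_small and ring_small below 0.008 m and z of flask_small in the frame of ring_small between 0.0383961 and 0.0503961 m and height (world z) of bottle_small below 0.003 m and angle between bottle_small's own z axis and vertical below 0.15 rad and horizontal distance between bottle_small and ring_large above 0.065 m and horizontal distance between bottle_small and ring_small above 0.053 m); the robot touches nothing.
It fails at once if a bystander (green-capped bottle, timer) is pushed more than 30 mm or tipped over (distance of any of bottle_green, timer from where it was at the start of the episode above 0.03 m).
It fails at once if the large flask is dropped or banged on its cork ring (over 40 N) (contact force between flask_large and ring_large above 40 N).
It fails at once if the small flask is dropped or banged on its cork ring (over 40 N) (contact force between flask_small and ring_small above 40 N).
It fails at once if the small bottle is tipped over (angle between bottle_small's own z axis and vertical above 0.9 rad).
It also fails if it takes over 72 s, if anything falls off the work surface, if the arm or the gripper's body presses on something with over 40 N, if the wrist force passes 120 N, or if a joint passes its speed limit or range.

## Working session

There is one attempt and no reset: what is moved stays moved. The work goes in short steps, Python scripts to look and compute and a tool call to move; the robot and the scene stay as the last step left them, time stands still between calls to the robot, and variables do not carry over. Pictures are saved under pics/ and viewed, about 8 in all and at most 12, crops included, and the job is handed in when it is done.

Besides the shell and the picture viewer there is one more tool, called after "Call:" by a JSON object that holds its "method" and its "body", one argument or row to a line. move_arm: Moves the arm, as the interface text tells. Its arguments: {"type":"object","properties":{"motion":{"type":"string"},"fingers":{"type":"number"},"squeeze":{"type":"number"}},"required":["motion"]}

```bash
mkdir -p pics; cat > h.py <<'E'
import numpy as np, cv2
from bench import readout, eyes, r
def snap(n,f=None):
    s=eyes.snapshot(n)
    if f: cv2.imwrite('pics/'+f,s['image'])
    return s
def K(s): return np.array([[s['fx'],0,s['cx']],[0,s['fy'],s['cy']],[0,0,1.]]),np.array(s['dist_coeffs'],float)
def ray(s,uv):
    k,d=K(s); p=cv2.undistortPoints(np.array([[uv]],float),k,d)[0,0]
    M=np.array(s['world_to_cam']); R=M[:3,:3]; c=-R.T@M[:3,3]
    v=R.T@np.array([p[0],p[1],1]); return c,v/np.linalg.norm(v)
def plane(s,uv,z):
    c,v=ray(s,uv); return c+v*(z-c[2])/v[2]
def tri(s1,u1,s2,u2):
    A=np.zeros((3,3));b=np.zeros(3)
    for s,u in((s1,u1),(s2,u2)):
        c,v=ray(s,u);P=np.eye(3)-np.outer(v,v);A+=P;b+=P@c
    return np.linalg.solve(A,b)
def proj(s,P):
    k,d=K(s);M=np.array(s['world_to_cam'])
    return cv2.projectPoints(np.array(P,float).reshape(-1,1,3),cv2.Rodrigues(M[:3,:3])[0],M[:3,3],k,d)[0][:,0]
E
python3 - <<'E'
from h import *
import pickle
D={}
for n in('side','top','wrist'):
    D[n]=s=snap(n,n+'0.png'); M=np.array(s['world_to_cam']); print(n,-M[:3,:3].T@M[:3,3],M[2,:3],s['fx'],s['dist_coeffs'])
pickle.dump(D,open('d0.pkl','wb'))
print(readout.sense())
E
```

```text
side [-268.60352785 -671.00340355 1320.83246402] [ 0.49646257  0.38223216 -0.77937378] 518.2203773192535 [-0.04336087  0.          0.          0.          0.        ]
top [ 294.99848183  -74.27186083 1580.0580781 ] [ 0.17083507  0.00926928 -0.98525604] 477.3817605748837 [-0.11964142  0.          0.          0.          0.        ]
wrist [106.76427508 596.07882548 371.52158177] [ 0.28959058 -0.09362933 -0.95256015] 349.3666358257579 [-0.06394447  0.          0.          0.          0.        ]
{'time': 0.15, 'joint_pos': array([ 6.75873792e+01,  7.50536020e+00,  8.53153186e+01,  1.04510117e-03,
        8.72625321e+01, -4.89402484e+00]), 'qd': array([ 0.03386157, -0.23877047, -0.29844142,  0.07743464, -0.04819923,
       -0.00468814]), 'joint_efforts': array([ 5.01342092e-04, -5.70060468e+01, -5.01162744e+01, -2.01456260e-04,
        9.50161018e-03, -3.83746112e-05]), 'tool_pos': array([180.42680531, 571.77875321, 230.47985437]), 'tcp_rot': array([-9.00828185e+01,  8.13900496e-03, -1.75186525e+01]), 'ft_force': array([0.57855813, 0.57706535, 0.52552822]), 'wrist_torque': array([ 0.04101641, -0.03289084, -0.00023515]), 'finger_gap': 85.4784773665743}
```

View pics/top0.png

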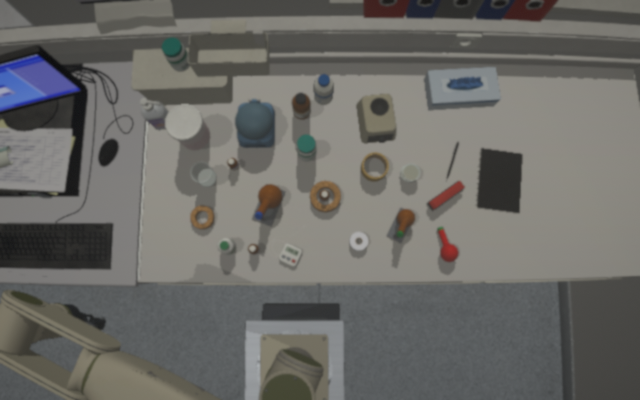

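View pics/side0.png

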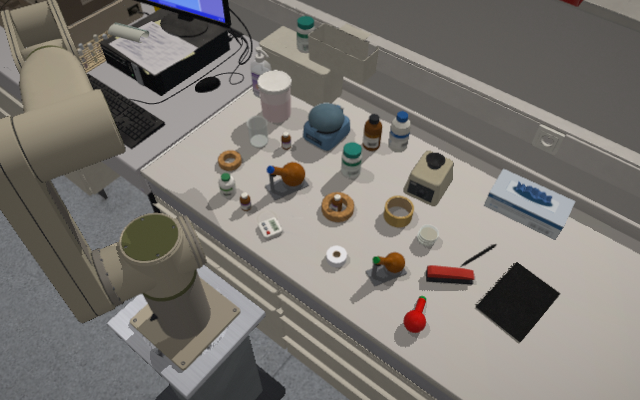

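The top view shows the large flask (268,197) with its blue stopper (260,215), the small flask (405,217), the large ring with the bottle (325,196), the small ring (203,217) and tape at (375,165). Bottle look-alikes stand at (232,162) and (253,248), so the one in the large ring is the rightmost. In the side view they are the flasks (293,174) and (394,262), and the rings (338,206) and (230,160).

```bash
python3 - <<'E'
from h import *
import pickle
D=pickle.load(open('d0.pkl','rb'));t,s=D['top'],D['side']
for n,a,b in[('FL',(270,195),(293,174)),('FLstop',(260,215),(271,171)),('FS',(406,215),(396,262)),('FSstop',(400,233),(376,262)),('RL',(325,196),(338,206)),('RS',(203,217),(230,160)),('bot',(324,194),(338,199)),('red',(450,253),(415,321)),('green',(226,245),(227,181)),('b2',(253,248),(245,200)),('b3',(232,162),(286,141)),('beaker',(204,176),(258,132)),('timer',(290,255),(270,228)),('roll',(358,241),(336,255)),('tape',(375,165),(398,210))]:
    print(n,tri(t,a,s,b).round())
w=D['wrist'];print(proj(w,[[300,500,0],[400,500,0],[400,300,0],[500,300,0],[500,400,0]]))
M=np.array(w['world_to_cam']);from scipy.spatial.transform import Rotation as R
st=readout.sense();Rt=R.from_euler('xyz',st['tcp_rot'],degrees=True).as_matrix();print(Rt.round(3));
c=-M[:3,:3].T@M[:3,3];print('cam in tool',Rt.T@(c-st['tool_pos']));print('cam axes in tool',(Rt.T@M[:3,:3].T).round(3))
E
```

```text
FL [555.  77.  49.]
FLstop [481. 101. 112.]
FS [ 488. -366.   40.]
FSstop [ 424. -335.   90.]
RL [ 556. -104.   23.]
RS [487. 301.  22.]
bot [ 558. -101.   54.]
red [ 364. -506.   42.]
green [392. 214.  64.]
b2 [383. 131.  40.]
b3 [672. 209.  26.]
beaker [620. 293.  58.]
timer [363.  12.  15.]
roll [ 406. -210.   25.]
tape [ 655. -268.   35.]
[[289.80191709 274.06951704]
 [314.98073176 338.87731218]
 [176.21583804 372.62002734]
 [205.94328298 423.04298359]
 [269.47023999 409.5522759 ]]
[[ 0.954 -0.001  0.301]
 [-0.301 -0.001  0.954]
 [-0.    -1.    -0.001]]
cam in tool [ -77.58074037 -141.03200553    0.7955364 ]
cam axes in tool [[ 0.     0.953  0.304]
 [ 0.001 -0.304  0.953]
 [ 1.     0.    -0.001]]
```

View pics/wrist0.png

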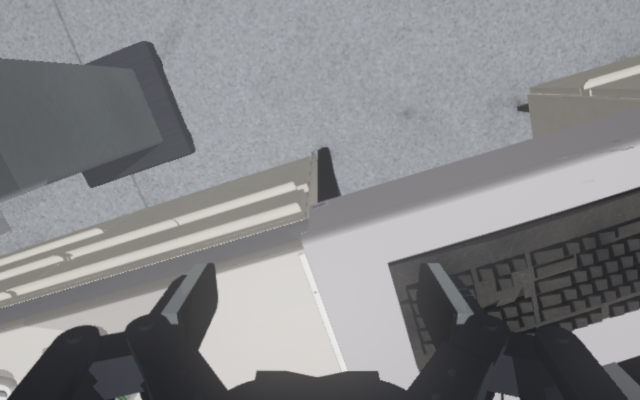

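Wrist view: only the desk edge and the fingers (about 190,300 and 445,300). Now moving to a view over the large ring and flask.

Call:
{"method": "move_arm", "body": {
  "motion": "18 -30 7 0 0 17.5;18 -30 7 0 0 17.5;18 -30 7 0 0 17.5;18 -30 7 0 0 17.5;18 -30 7 0 0 17.5;18 -30 7 0 0 17.5;18 -30 7 0 0 17.5;18 -30 7 0 0 17.5;18 -30 7 0 0 17.5;18 -30 7 0 0 17.5"
}}

```text
time: 0.98
tool_pos: [363.1, 268.7, 302.6]
tcp_rot: [-90.0, -0.2, -0.3]
ft_force: [-0.6, -0.2, -0.5]
finger_gap: 85.3
```

Call:
{"method": "move_arm", "body": {
  "motion": "18.5 -29 0 0 0 0;18.5 -29 0 0 0 0;18.5 -29 0 0 0 0;18.5 -29 0 0 0 0;18.5 -29 0 0 0 0;18.5 -29 0 0 0 0;18.5 -29 0 0 0 0;18.5 -29 0 0 0 0;18.5 -29 0 0 0 0;18.5 -29 0 0 0 0"
}}

```text
time: 1.82
tool_pos: [546.4, -20.2, 300.0]
tcp_rot: [-90.0, 0.1, -0.2]
ft_force: [0.9, 0.4, 0.3]
finger_gap: 85.5
```

```bash
python3 - <<'E'
from h import *
import pickle
w=snap('wrist','w1.png');pickle.dump(w,open('w1.pkl','wb'));s=readout.sense();print(s['time'],s['tool_pos'],s['tcp_rot'],s['joint_pos'])
E
```

```text
1.8667 [545.66521087 -18.42999652 300.2190316 ] [-89.96359667   0.11296231  -0.14958507] [-7.33013932e+00 -1.87614572e+00  8.77872903e+01  2.20573303e-02
  9.42054818e+01 -9.71789232e+01]
```

View pics/w1.png

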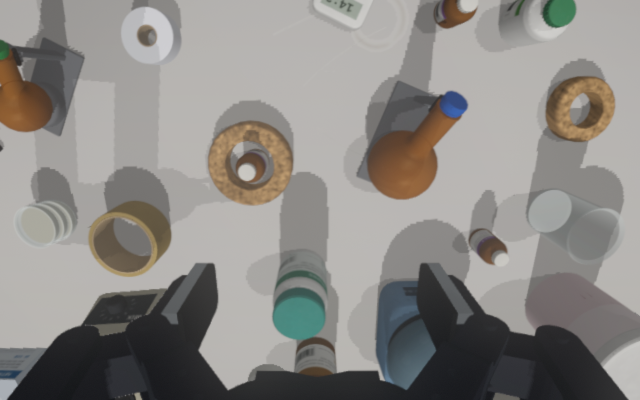

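The picture shows the large ring (251,163) with the bottle cap (246,172), the large flask ball (403,164) with its stopper (454,105), the small ring (580,108), the small flask (25,105) at the left edge, and the teal-lidded bottle (300,310).

```bash
cat >> h.py <<'E'
def hsv(s): return cv2.cvtColor(s['image'],cv2.COLOR_BGR2HSV)
def blob(m,near):
    n,l,st,c=cv2.connectedComponentsWithStats(m.astype(np.uint8))
    ok=[i for i in range(1,n) if st[i,4]>30]
    i=min(ok,key=lambda i:np.hypot(*(c[i]-near))); return (l==i).astype(np.uint8),c[i],st[i]
def onplane(s,pts,z): return np.array([plane(s,p,z)[:2] for p in pts])
def ball(m):
    d=cv2.distanceTransform(cv2.copyMakeBorder(m,1,1,1,1,cv2.BORDER_CONSTANT),cv2.DIST_L2,5)[1:-1,1:-1]; v=d.max(); yx=np.argwhere(d>v-.4); return yx.mean(0)[::-1],v
E
python3 - <<'E'
from h import *
import pickle
w=pickle.load(open('w1.pkl','rb'));H=hsv(w)
for p in[(230,145),(280,170),(403,164),(430,125),(454,105),(566,100),(25,105),(5,48),(246,172)]: print(p,H[p[1],p[0]])
h,S,V=H[...,0],H[...,1],H[...,2]
br=(h<25)&(S>90)&(V>50)
for n,near,z in[('RL',(251,163),14),('RS',(580,108),12)]:
    m,c,st=blob(br,near);cn=max(cv2.findContours(m,0,1)[0],key=len)[:,0]
    P=onplane(w,cn,z);hull=cv2.convexHull(P.astype(np.float32));print(n,st,cv2.minEnclosingCircle(hull),cv2.fitEllipse(hull)[:2])
for n,near,z,col,zs,ns in[('FL',(403,164),46.6,(100,130),111.5,(454,105)),('FS',(25,105),42.4,(40,90),97,(5,48))]:
    m,c,st=blob(br,near);b,rad=ball(m);B=plane(w,b,z)
    ms,cs,ss=blob((h>=col[0])&(h<=col[1])&(S>90),ns);T=plane(w,cs,zs);d=T-B
    print(n,st,b,rad,B.round(1),cs,ss,T.round(1),'len',np.hypot(*d[:2]),'az',np.degrees(np.arctan2(d[1],d[0])))
print('cap',plane(w,(246,172),64))
E
```

```text
(230, 145) [ 16 102 170]
(280, 170) [ 16 103 149]
(403, 164) [ 13 147 132]
(430, 125) [ 12 142 115]
(454, 105) [111 145 125]
(566, 100) [ 17 110 176]
(25, 105) [ 13 161 117]
(5, 48) [ 64 108  85]
(246, 172) [ 21   9 199]
RL [ 209  123   83   81 3301] ((559.1731567382812, -103.32706451416016), 52.01226043701172) ((559.226318359375, -103.55573272705078), (102.3062973022461, 103.57305145263672))
RS [ 547   77   67   64 2933] ((488.4095153808594, 308.04705810546875), 45.241058349609375) ((488.69036865234375, 308.07733154296875), (79.39775085449219, 90.51105499267578))
FL [ 369   99   91  100 4493] [402.5 164.5] 32.953495 [552.8  79.   46.6] [452.97678917 104.18181818] [440  91  27  27 517] [482.2 106.3 111.5] len 75.68849289051168 az 158.8546902229431
FS [   0   49   52   83 2667] [ 24.33333333 106.66666667] 24.575195 [ 481.4 -360.3   42.4] [ 3.15503876 50.2248062 ] [  0  41   9  19 129] [ 425.  -324.9   97. ] len 66.56388412016054 az 147.87966646988352
cap [556.98642881 -98.41493044  64.        ]
```

Call:
{"method": "move_arm", "body": {
  "motion": "0.6 -4 -4;0 0 0"
}}

```text
$.motion[0]: bad value
```

Call:
{"method": "move_arm", "body": {
  "motion": "0.5 -4 -3 0 0 0;1.1 -8.1 -6 0 0 0;1.1 -8.1 -10 0 0 0;1.1 -8.1 -14 0 0 0;1.1 -8.1 -18 0 0 0;1.1 -8.1 -22 0 0 0;1.1 -8.1 -24.5 0 0 0;1.1 -8.1 -26 0 0 0;1.1 -8.1 -27 0 0 0;1.1 -8.1 -27 0 0 0"
}}

```text
time: 2.7
tool_pos: [554.7, -96.7, 29.0]
tcp_rot: [-89.9, 0.2, 0.1]
ft_force: [0.2, -0.6, -0.4]
finger_gap: 85.4
```

Call:
{"method": "move_arm", "body": {
  "motion": "0 0 0 0 0 0;0 0 0 0 0 0;0 0 0 0 0 0;0 0 0 0 0 0;0 0 0 0 0 0;0 0 0 0 0 0;0 0 0 0 0 0;0 0 0 0 0 0",
  "fingers": 2.5,
  "squeeze": 30
}}

```text
time: 3.37
tool_pos: [558.0, -99.1, 33.0]
tcp_rot: [-90.0, -0.2, -0.0]
ft_force: [0.3, 1.6, 6.6]
finger_gap: 31.2
```

Call:
{"method": "move_arm", "body": {
  "motion": "0 0 0 0 0 0;0 0 0 0 0 0;0 0 0.3 0 0 0;0 0 1 0 0 0;0 0 2.5 0 0 0;0 0 4.5 0 0 0;0 0 7 0 0 0;0 0 9 0 0 0;0 0 9.5 0 0 0;0 0 9.5 0 0 0"
}}

```text
time: 4.2
tool_pos: [558.1, -99.3, 128.8]
tcp_rot: [-90.1, -0.2, -0.0]
ft_force: [-0.4, 0.2, -0.3]
finger_gap: 31.8
```

```bash
python3 - <<'E'
from h import *
s=snap('side');w=snap('wrist');
cv2.imwrite('pics/a2.png',np.hstack([cv2.resize(s['image'][140:280,250:450],(400,280)),cv2.resize(w['image'],(400,280))]));print(readout.sense()['finger_gap'])
E
```

```text
31.593269031547667
```

View pics/a2.png

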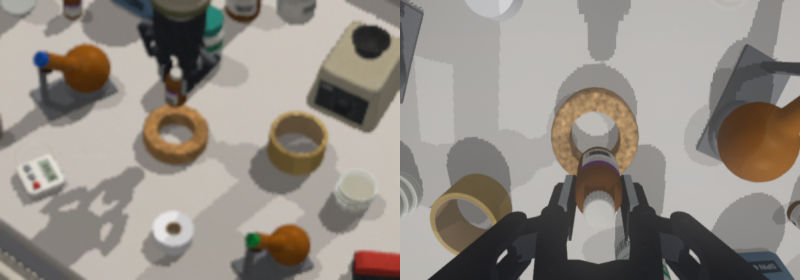

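Bottle is held upright between the fingers at about (175,90) in the side crop, and the ring is empty. Placing it nearer the robot.

Call:
{"method": "move_arm", "body": {
  "motion": "-3 1 0 0 0 0;-7 2 0 0 0 0;-10.7 3 0 0 0 0;-10.7 3 -3 0 0 0;-10.7 3 -6 0 0 0;-10.7 3 -8 0 0 0;-10.7 3 -8.6 0 0 0;-10.7 3 -9 0 0 0;-10.7 3 -9.2 0 0 0;-10.7 3 -9.3 0 0 0"
}}

```text
time: 5.13
tool_pos: [450.1, -69.0, 33.6]
tcp_rot: [-90.0, -0.0, -0.0]
ft_force: [1.0, -1.2, -0.7]
finger_gap: 31.8
```

Call:
{"method": "move_arm", "body": {
  "motion": "0 0 0 0 0 0;0 0 0 0 0 0;0 0 0 0 0 0"
}}

```text
time: 5.38
tool_pos: [450.4, -69.0, 34.1]
tcp_rot: [-90.0, -0.1, -0.0]
ft_force: [0.4, 0.5, -0.5]
finger_gap: 31.8
```

No contact yet; lower slightly.

Call:
{"method": "move_arm", "body": {
  "motion": "0 0 -0.1 0 0 0;0 0 -0.2 0 0 0;0 0 -0.2 0 0 0;0 0 -0.2 0 0 0"
}}

```text
time: 5.72
tool_pos: [451.0, -69.2, 32.9]
tcp_rot: [-90.0, -0.2, -0.0]
ft_force: [-2.0, 0.4, 9.5]
finger_gap: 31.7
```

Call:
{"method": "move_arm", "body": {
  "motion": "0 0 0 0 0 0;0 0 0 0 0 0;0 0 0 0 0 0;0 0 1 0 0 0;0 0 4 0 0 0;0 0 8 0 0 0;0 0 12 0 0 0;0 0 16 0 0 0;0 0 16 0 0 0",
  "fingers": 8.5
}}

```text
time: 6.47
tool_pos: [453.9, -70.0, 201.3]
tcp_rot: [-90.2, -0.8, -0.0]
ft_force: [1.5, 0.4, 1.1]
finger_gap: 85.0
```

```bash
cat >> h.py <<'E'
from scipy.spatial.transform import Rotation as R
def rot(az,tilt): return R.from_euler('z',az,degrees=True)*R.from_euler('y',-tilt,degrees=True)   # relative to yaw-0 down pose
E
python3 - <<'E'
from h import *
for az,t in((-21,30),(-32,30),(-21,20)): print(az,t,rot(az,t).as_rotvec(degrees=True).round(1), rot(az,t).apply([0,0,-1]).round(3))
s=readout.sense();print(s['tool_pos'],s['tcp_rot'],s['joint_pos'])
w=snap('side','b3.png'); cv2.imwrite('pics/b3.png',cv2.resize(w['image'][150:280,230:430],(600,390)))
E
```

```text
-21 30 [ -5.5 -29.7 -20.5] [ 0.467 -0.179 -0.866]
-32 30 [ -8.4 -29.2 -31.3] [ 0.424 -0.265 -0.866]
-21 20 [ -3.7 -19.8 -20.8] [ 0.319 -0.123 -0.94 ]
[453.93653172 -69.97046649 201.28614385] [-9.02085660e+01 -7.63662219e-01 -1.28787798e-02] [-1.51616116e+01 -1.48649692e+01  1.09780859e+02 -1.76953407e-03
  8.42924826e+01 -1.05147179e+02]
```

View pics/b3.png

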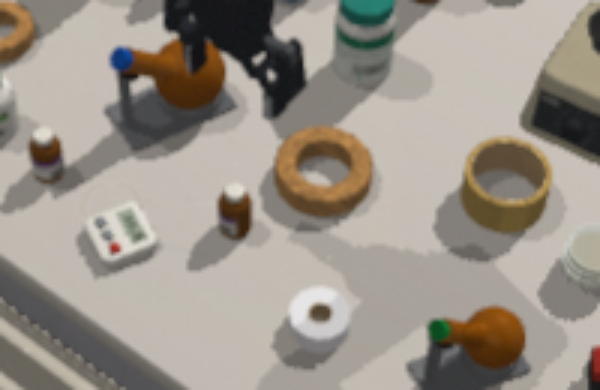

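The bottle stands upright at (235,210), with the large ring empty. Going to the large flask's pre-grasp pose.

Call:
{"method": "move_arm", "body": {
  "motion": "1.4 10 0 -5.5 -29.7 -20.5;1.4 18.2 -2.8 -5.5 -29.7 -20.5;1.4 18.2 -2.8 -5.5 -29.7 -20.5;1.4 18.2 -2.8 -5.5 -29.7 -20.5;1.4 18.2 -2.8 -5.5 -29.7 -20.5;1.4 18.2 -2.8 -5.5 -29.7 -20.5;1.4 18.2 -2.8 -5.5 -29.7 -20.5;1.4 18.2 -2.8 -5.5 -29.7 -20.5;1.4 18.2 -2.8 -5.5 -29.7 -20.5;1.4 18.2 -2.8 -5.5 -29.7 -20.5"
}}

```text
time: 7.35
tool_pos: [463.6, 112.9, 163.2]
tcp_rot: [-90.0, -30.0, -20.9]
ft_force: [0.5, -0.9, 0.7]
finger_gap: 85.0
```

```bash
python3 - <<'E'
from h import *
w=snap('wrist','w4.png');import pickle;pickle.dump(w,open('w4.pkl','wb'))
s=readout.sense();print(s['tool_pos'],s['tcp_rot'],s['joint_pos'])
T=R.from_euler('xyz',s['tcp_rot'],degrees=True).as_matrix();print(T.round(3))
H=hsv(w);h,S,V=H[...,0],H[...,1],H[...,2]
B0=np.array([552.8,79,46.6]);n=np.array([-.715,.2745,.643]);print('pred ball,stop',proj(w,[B0,B0+101*n]))
m,c,st=blob((h<25)&(S>90)&(V>40),proj(w,[B0])[0]);b,rad=ball(m);ms,cs,ss=blob((h>100)&(h<130)&(S>90)&(V>40),proj(w,[B0+101*n])[0])
B=plane(w,b,46.6);Tt=plane(w,cs,111.5);d=Tt-B;print(st,b,rad,B,cs,ss,Tt,np.hypot(*d[:2]),np.degrees(np.arctan2(d[1],d[0])))
E
```

```text
[463.91568132 112.5403558  163.60681621] [-90.0094648  -29.99317199 -21.02110039] [ 22.64566779 -32.13212893 131.52684955 -23.4638871   60.13078284
 -38.21954189]
[[ 0.808  0.467  0.359]
 [-0.311 -0.179  0.933]
 [ 0.5   -0.866 -0.   ]]
pred ball,stop [[316.5257916  210.26874645]
 [316.30206701 208.81164669]]
[ 272  169   89   86 3947] [304.59574468 236.21276596] 12.196899 [584.58407351  54.49867187  46.6       ] [316.72192513 209.33995416] [ 297  189   41   41 1309] [481.16766717 106.76682721 111.5       ] 115.87455787887173 153.18730253331458
```

View pics/w4.png

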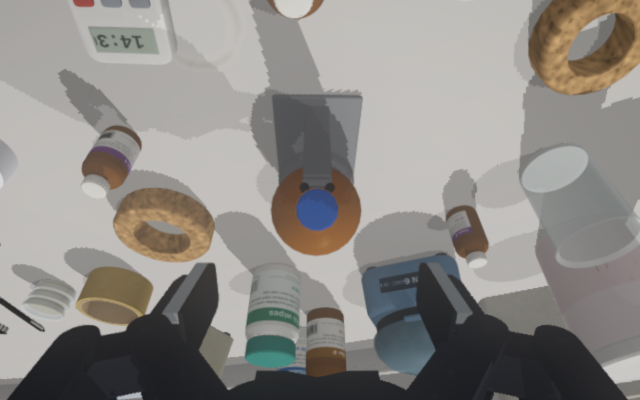

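The stopper (317,209) sits dead centre over the ball (316,210), as predicted. Advancing along the tool axis and gripping.

Call:
{"method": "move_arm", "body": {
  "motion": "1 -0.4 -1.9 0 0 0;2 -0.8 -3.7 0 0 0;3 -1.2 -5.6 0 0 0;4 -1.6 -7.4 0 0 0;4.4 -1.7 -8.2 0 0 0;4.7 -1.8 -8.7 0 0 0;4.7 -1.8 -8.7 0 0 0;4.7 -1.8 -8.7 0 0 0"
}}

```text
time: 8.07
tool_pos: [511.0, 94.4, 76.7]
tcp_rot: [-90.0, -30.0, -21.1]
ft_force: [-0.1, -0.5, -0.2]
finger_gap: 85.3
```

Call:
{"method": "move_arm", "body": {
  "motion": "0 0 0 0 0 0;0 0 0 0 0 0;0 0 0 0 0 0;0 0 0 0 0 0;0 0 0 0 0 0;0 0 0 0 0 0;0 0 0 0 0 0;0 0 0 0 0 0;0 0 0 0 0 0;0 0 0 0 0 0",
  "fingers": 1.5,
  "squeeze": 60
}}

```text
time: 8.9
tool_pos: [510.7, 94.8, 76.8]
tcp_rot: [-90.0, -30.1, -21.0]
ft_force: [-4.1, -3.4, 6.4]
finger_gap: 25.0
```

Call:
{"method": "move_arm", "body": {
  "motion": "0 0 0.5 0 0 0;0 0 1.5 0 0 0;0 0 3 0 0 0;0 0 5 0 0 0;0 0 7 0 0 0;0 0 9 0 0 0;0 0 11 0 0 0;0 0 12.5 0 0 0;0 0 13 0 0 0;0 0 13 0 0 0"
}}

```text
time: 9.73
tool_pos: [511.6, 95.8, 208.9]
tcp_rot: [-89.8, -30.2, -21.1]
ft_force: [0.4, -0.4, -2.4]
finger_gap: 24.5
```

Call:
{"method": "move_arm", "body": {
  "motion": "0 -1 1 2.2 5.8 0;0 -3 1.5 4.5 11.7 0;0 -5.5 2 6.7 17.5 0;1 -8 2 9 23.3 0;1 -10.5 2 11.2 29.2 0;2 -13 2 13.4 35 0;3 -15.5 2 15.7 40.9 0;4 -18 2 17.9 46.7 0;4 -19 2 17.9 46.7 0;4.2 -19.6 2 17.9 46.7 0"
}}

```text
time: 10.57
tool_pos: [551.6, -102.9, 219.1]
tcp_rot: [-90.1, 20.7, -21.2]
ft_force: [-0.5, 0.7, -1.0]
finger_gap: 24.7
```

Call:
{"method": "move_arm", "body": {
  "motion": "0 0 0 0 0 0;0 0 0 0 0 0;0 0 0 0 0 0"
}}

```text
time: 10.82
tool_pos: [552.7, -99.5, 228.9]
tcp_rot: [-90.0, 19.7, -20.9]
ft_force: [0.4, 0.6, -0.8]
finger_gap: 24.9
```

```bash
python3 - <<'E'
from h import *
import pickle
S,T=snap('side'),snap('top');pickle.dump((S,T),open('p5.pkl','wb'))
print(readout.sense()['tool_pos'],readout.sense()['tcp_rot'],readout.sense()['joint_pos'].round(1))
cv2.imwrite('pics/p5.png',np.hstack([cv2.resize(S['image'][110:240,270:420],(400,347)),cv2.resize(T['image'][130:260,250:400],(400,347))]))
E
```

```text
[552.68450358 -99.49151938 228.99888288] [-89.9850511   19.69694062 -20.8916023 ] [-16.4  20.9  72.1   1.6 106.6 -85.3]
```

View pics/p5.png

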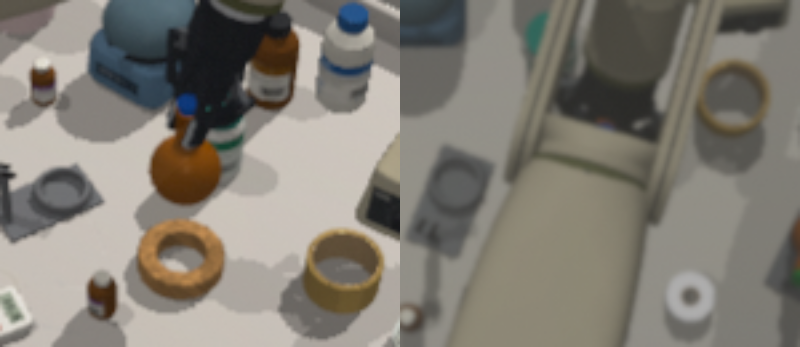

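The flask hangs upright over the ring in the side crop, with its ball at (185,170); the arm hides the top view. Checking ball and stopper positions using the side and wrist cameras.

```bash
cat >> h.py <<'E'
def ballrays(s,near,lo=(0,90,40),hi=(25,255,255)):
    m,c,st=blob(cv2.inRange(hsv(s),lo,hi)>0,near);b,rad=ball(m);return b,rad,st
def stop(s,near,col):
    h=hsv(s);m,c,st=blob((h[...,0]>=col[0])&(h[...,0]<=col[1])&(h[...,1]>90)&(h[...,2]>30),near);return c,st
def check(Bp,L,col,f=None):
    S,W=snap('side'),snap('wrist');Bp=np.array(Bp,float);Tp=Bp+[0,0,L]
    bs,bw=ballrays(S,proj(S,[Bp])[0]),ballrays(W,proj(W,[Bp])[0])
    print('ball side',bs,'pred',proj(S,[Bp])[0],'wrist',bw,'pred',proj(W,[Bp])[0])
    B=tri(S,bs[0],W,bw[0]);print('ball tri',B.round(1))
    ts,tw=stop(S,proj(S,[Tp])[0],col),stop(W,proj(W,[Tp])[0],col);print('stop side',ts,proj(S,[Tp])[0],'wrist',tw,proj(W,[Tp])[0])
    print('stop on plane side',plane(S,ts[0],B[2]+L).round(1),'wrist',plane(W,tw[0],B[2]+L).round(1))
    if f: cv2.imwrite('pics/'+f,W['image'])
E
python3 - <<'E'
from h import *
check([558.8,-101.8,175],101,(100,130),'w6.png')
E
```

```text
ball side (array([339.   , 175.375]), np.float32(10.393799), array([326, 151,  27,  36, 561], dtype=int32)) pred [339.45073542 173.48914297] wrist (array([316.5, 228.5]), np.float32(35.581394), array([ 252,  193,  130,  112, 7080], dtype=int32)) pred [315.97590278 263.21090629]
ball tri [ 544.1 -100.5  178.7]
stop side (array([340.07692308, 148.07692308]), array([336, 144,   9,   9,  65], dtype=int32)) [340.72318423 149.6025753 ] wrist (array([317.350625  , 311.31979167]), array([ 278,  271,   80,   80, 4800], dtype=int32)) [315.00153187 309.96078901]
stop on plane side [559.4 -98.9 279.7] wrist [ 558.5 -100.9  279.7]
```

Ball agrees with the prediction to ~2 mm (wrist silhouette top at row 193 vs 192 predicted), stopper above it to ~1–2 mm. Lowering.

Call:
{"method": "move_arm", "body": {
  "motion": "0 -0.1 -2.5 0 0 0;0 -0.2 -5 0 0 0;0 -0.2 -7 0 0 0;0 -0.2 -9 0 0 0;0 -0.2 -10 0 0 0;0 -0.2 -10.5 0 0 0;0 -0.2 -10.8 0 0 0;0 -0.2 -10.9 0 0 0;0 -0.2 -10.9 0 0 0;0 -0.2 -10.9 0 0 0"
}}

```text
time: 11.85
tool_pos: [553.4, -103.0, 118.6]
tcp_rot: [-90.0, 19.9, -21.0]
ft_force: [0.5, -0.9, -0.5]
finger_gap: 25.1
```

Call:
{"method": "move_arm", "body": {
  "motion": "0 0 -0.1 0 0 0;0 0 -0.2 0 0 0;0 0 -0.3 0 0 0;0 0 -0.4 0 0 0;0 0 -0.4 0 0 0"
}}

```text
time: 12.27
tool_pos: [552.4, -102.8, 113.0]
tcp_rot: [-90.0, 20.0, -21.0]
ft_force: [0.1, -0.9, -0.9]
finger_gap: 24.6
```

Call:
{"method": "move_arm", "body": {
  "motion": "0 0 -0.1 0 0 0;0 0 -0.2 0 0 0;0 0 -0.3 0 0 0;0 0 -0.35 0 0 0;0 0 -0.35 0 0 0"
}}

```text
time: 12.68
tool_pos: [552.9, -102.8, 111.1]
tcp_rot: [-90.0, 19.9, -21.0]
ft_force: [-2.7, 1.1, 7.7]
finger_gap: 24.8
```

Call:
{"method": "move_arm", "body": {
  "motion": "0 0 -0.05 0 0 0;0 0 -0.1 0 0 0;0 0 -0.1 0 0 0;0 0 -0.1 0 0 0"
}}

```text
time: 13.02
tool_pos: [553.0, -102.8, 111.0]
tcp_rot: [-90.0, 19.9, -21.0]
ft_force: [-3.2, 2.0, 12.1]
finger_gap: 24.9
```

Call:
{"method": "move_arm", "body": {
  "motion": "-0.1 0.05 0 0 0 0;-0.15 0.1 0 0 0 0;-0.15 0.1 0 0 0 0;-0.15 0.1 0 0 0 0"
}}

```text
time: 13.35
tool_pos: [551.9, -101.6, 110.1]
tcp_rot: [-90.0, 19.9, -21.0]
ft_force: [1.0, 1.6, 5.9]
finger_gap: 25.0
```

```bash
python3 - <<'E'
from h import *
s=readout.sense();print(s['tool_pos'],s['ft_force'],s['tcp_rot'],s['wrist_torque'])
check([559,-103,55],101,(100,130),'w7.png')
E
```

```text
[ 551.89834685 -101.63053428  110.09499657] [0.99191273 1.63767156 5.93000044] [-89.96921085  19.86924344 -20.97668949] [ 0.35666469  0.11699604 -0.12689681]
ball side (array([337.5, 207. ]), np.float32(14.796898), array([322, 179,  32,  43, 888], dtype=int32)) pred [338.44236575 199.00372907] wrist (array([317.  , 222.25]), np.float32(39.393795), array([ 246,  184,  145,  121, 9716], dtype=int32)) pred [317.73011971 264.12643305]
ball tri [ 541.1 -102.    31.7]
stop side (array([339.03636364, 176.49090909]), array([335, 173,   9,   8,  55], dtype=int32)) [339.58995772 177.86176453] wrist (array([317.39221806, 311.18851436]), array([ 278,  271,   80,   80, 4806], dtype=int32)) [318.44331334 310.33638722]
stop on plane side [578.9 -87.1 132.7] wrist [ 565.3 -105.7  132.7]
```

View pics/w7.png

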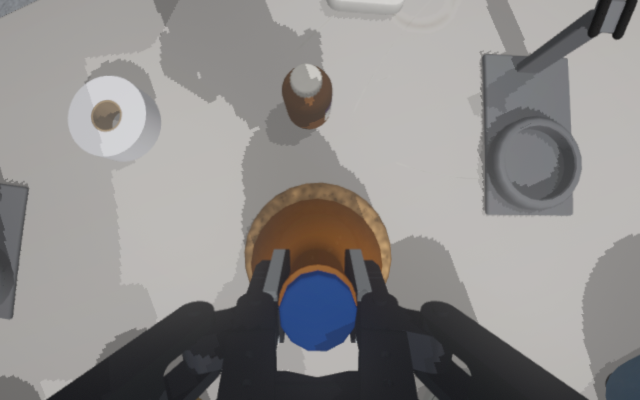

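The ball sits centred in the ring: ball columns 253–383, ring 246–391. Stopper at (318,311). Releasing and retreating.

Call:
{"method": "move_arm", "body": {
  "motion": "0 0 0 0 0 0;0 0 0 0 0 0;0 0 0 0 0 0;0 0 0 0 0 0;0 0 0 0 0 0",
  "fingers": 6,
  "squeeze": 20
}}

```text
time: 13.87
tool_pos: [550.9, -101.8, 108.5]
tcp_rot: [-90.0, 20.0, -21.0]
ft_force: [-0.1, 1.4, 0.3]
finger_gap: 60.1
```

Call:
{"method": "move_arm", "body": {
  "motion": "0 0 1 0 0 0;0 0 3 0 0 0;0 0 6 0 0 0;0 0 9 0 0 0;0 0 12 0 0 0;0 0 15 0 0 0;0 0 18 0 0 0;0 0 18 0 0 0"
}}

```text
time: 14.53
tool_pos: [553.1, -102.4, 297.1]
tcp_rot: [-90.0, 19.3, -21.0]
ft_force: [1.1, -0.2, 1.5]
finger_gap: 60.0
```

```bash
python3 - <<'E'
from h import *
import pickle
S=snap('side');W=snap('wrist');print(readout.sense()['tool_pos'])
for n,s in(('side',S),('wrist',W)):
    c,st=stop(s,proj(s,[[559,-103,155]])[0],(100,130));print(n,c,st[:],plane(s,c,155.5).round(1), ballrays(s,proj(s,[[559,-103,55]])[0]),proj(s,[[559,-103,55]])[0])
cv2.imwrite('pics/p8.png',np.hstack([cv2.resize(S['image'][140:240,280:420],(420,300)),cv2.resize(W['image'],(380,300))]))
E
```

```text
[ 551.99706286 -102.08954303  291.32478452]
side [338.12 176.28] [334 173   9   8  50] [561.6 -95.6 155.5] (array([337., 206.]), np.float32(15.593798), array([322, 179,  32,  43, 938], dtype=int32)) [338.44236575 199.00372907]
wrist [321.75641026 244.67467949] [308 231  28  28 624] [558.1 -99.2 155.5] (array([320.5, 212. ]), np.float32(18.0), array([ 277,  195,   82,   81, 4423], dtype=int32)) [317.68689072 237.82250752]
```

View pics/p8.png

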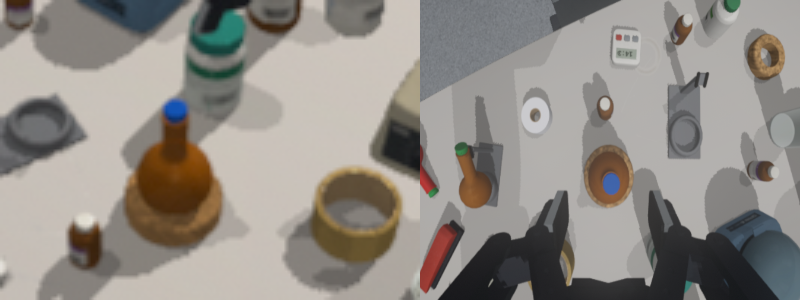

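The large flask stands upright in its ring with the stopper within ~4 mm of the axis, and the small bottle is upright (85,240 in the side crop). That is 10 pictures viewed. Next, the small flask's pre-grasp.

```bash
python3 - <<'E'
from h import *
print((rot(-31,30)*rot(-21,-20).inv()).as_rotvec(degrees=True).round(1))
E
```

```text
[-21.9 -45.   -9.4]
```

Call:
{"method": "move_arm", "body": {
  "motion": "-1 -3 0 -2.7 -5.6 -1.2;-3 -6 0 -5.5 -11.2 -2.3;-5 -9 -1 -8.2 -16.9 -3.5;-7 -12 -3 -10.9 -22.5 -4.7;-9 -15 -5 -13.7 -28.1 -5.9;-12 -18 -7 -16.4 -33.7 -7;-14 -20 -9 -19.2 -39.4 -8.2;-16.2 -20.3 -10.5 -21.9 -45 -9.4;-16.2 -20.3 -10.5 -21.9 -45 -9.4;-16.2 -20.3 -10.5 -21.9 -45 -9.4",
  "fingers": 8.5
}}

```text
time: 15.47
tool_pos: [385.1, -302.8, 177.3]
tcp_rot: [-89.8, -29.7, -31.3]
ft_force: [-0.6, 0.9, -0.1]
finger_gap: 84.9
```

Call:
{"method": "move_arm", "body": {
  "motion": "0 0 0 0 0 0;0 0 0 0 0 0;0 0 0 0 0 0"
}}

```text
time: 15.72
tool_pos: [390.7, -305.5, 186.2]
tcp_rot: [-90.0, -30.1, -30.9]
ft_force: [0.5, 0.0, 0.5]
finger_gap: 84.9
```

```bash
cat >> h.py <<'E'
E
python3 - <<'E'
from h import *
w=snap('wrist','w9.png')
s=readout.sense();print(s['tool_pos'],s['tcp_rot'],s['joint_pos'].round(1))
B0=np.array([481.4,-360.3,42.4]);n=np.array([-.657,.3945,.643]);pb=proj(w,[B0,B0+85*n]);print('pred',pb)
c,st=stop(w,pb[1],(40,90));print('stop',c,st,plane(w,c,97).round(1))
b,rad,sb=ballrays(w,pb[0]);print('amber',sb, b,rad)
e=np.array([sb[0]+sb[2]/2-.5,pb[0][1]]);print('centre col',e[0],plane(w,e,42.4))
h=hsv(w);m,_,_=blob(cv2.inRange(h,(0,90,40),(25,255,255))>0,pb[0]);cn=max(cv2.findContours(m,0,1)[0],key=len)[:,0]
low=cn[cn[:,1]>pb[0][1]];print('circ low',cv2.minEnclosingCircle(low.astype(np.float32)),cv2.fitEllipse(cv2.convexHull(cn)))
E
```

```text
[ 390.7172945  -305.35169176  185.88032709] [-89.99408242 -30.09044282 -30.93261309] [ -51.5  -39.9  133.9   12.    58.1 -114.3]
pred [[315.77007504 195.32162875]
 [315.38436076 189.48499654]]
stop [306.1251981 189.977813 ] [292 176  29  29 631] [ 422.6 -332.7   97. ]
amber [ 283  166   60   60 1922] [324.5 208.5] 11.996899
centre col 312.5 [ 479.79632921 -362.97818808   42.4       ]
circ low ((312.5, 198.0), 29.56781768798828) ((312.08563232421875, 195.00408935546875), (59.644065856933594, 61.001041412353516), 157.29795837402344)
```

Call:
{"method": "move_arm", "body": {
  "motion": "0 -0.8 -1 0 0 3;1 -1.4 -3 0 0 3;2.2 -2.1 -5 0 0 3;3.2 -2.7 -7 0 0 3;4.2 -3.2 -9 0 0 3;5 -3.6 -10.7 0 0 3;5.5 -3.9 -11.7 0 0 3;5.7 -4.05 -12.1 0 0 3;5.7 -4.05 -12.1 0 0 3;5.7 -4.05 -12.1 0 0 3"
}}

```text
time: 16.6
tool_pos: [446.9, -345.4, 63.2]
tcp_rot: [-89.9, -30.0, -28.0]
ft_force: [-0.4, -0.3, 0.1]
finger_gap: 85.2
```

```bash
python3 - <<'E'
from h import *
w=snap('wrist');s=readout.sense();print(s['tool_pos'],s['tcp_rot'])
T=R.from_euler('xyz',s['tcp_rot'],degrees=True).as_matrix()
B=np.array([479.8,-363,42.4]);n=np.array([-.6763,.3596,.643]);P=B+85*n
c,st=stop(w,proj(w,[P])[0],(40,90));print(c,st,'pred',proj(w,[P])[0],'tool centre line there', proj(w,[s['tool_pos']-45*T[:,1]]),'lateral',(plane(w,c,97)-s['tool_pos'])@T[:,2])
E
```

```text
[ 446.81162658 -345.65205777   63.7992419 ] [-89.97225944 -30.05627354 -28.00617351]
[313.72607261 313.80990099] [ 284  282   61   64 3030] pred [314.14500681 314.11698724] tool centre line there [[313.58585248 336.99757071]] lateral 0.04923054271684383
```

Call:
{"method": "move_arm", "body": {
  "motion": "0 0 0 0 0 0;0 0 0 0 0 0;0 0 0 0 0 0;0 0 0 0 0 0;0 0 0 0 0 0;0 0 0 0 0 0;0 0 0 0 0 0;0 0 0 0 0 0;0 0 0 0 0 0;0 0 0 0 0 0",
  "fingers": 1.2,
  "squeeze": 60
}}

```text
time: 17.48
tool_pos: [446.2, -345.8, 63.2]
tcp_rot: [-90.0, -30.1, -28.1]
ft_force: [-4.6, -1.2, 4.8]
finger_gap: 20.5
```

Call:
{"method": "move_arm", "body": {
  "motion": "0 0 0.5 0 0 0;0 0 1.5 0 0 0;0 0 3.5 0 0 0;0 0 6 0 0 0;0 0 9 0 0 0;0 0 12 0 0 0;0 0 15 0 0 0;0 0 18 0 0 0;0 0 20 0 0 0;0 0 20 0 0 0"
}}

```text
time: 18.32
tool_pos: [447.7, -346.7, 270.3]
tcp_rot: [-90.1, -30.5, -28.0]
ft_force: [1.2, -0.3, -0.4]
finger_gap: 20.8
```

Call:
{"method": "move_arm", "body": {
  "motion": "0 1 0 2.9 5.5 0;0 3 0 5.9 11 0;0 6 0 8.8 16.5 0;0 9 0 11.7 22 0;0 12 0 14.7 27.6 0;0 15 0 17.6 33.1 0;0 18 0 20.6 38.6 0;0 21 0 23.5 44.1 0;0 24 0 23.5 44.1 0;0 25 0 23.5 44.1 0"
}}

```text
time: 19.15
tool_pos: [445.5, -91.6, 259.2]
tcp_rot: [-90.0, 20.5, -27.9]
ft_force: [0.2, -0.0, -0.2]
finger_gap: 20.5
```

Call:
{"method": "move_arm", "body": {
  "motion": "0 4 0 0 0 0;0.4 8 0 0 0 0;0.8 12 0 0 0 0;1.2 16 0 0 0 0;1.6 20 0 0 0 0;2 24 0 0 0 0;2.4 28 0 0 0 0;2.8 32 0 0 0 0;3.2 36 0 0 0 0;3.5 39 0 0 0 0"
}}

```text
time: 19.98
tool_pos: [480.3, 297.5, 262.8]
tcp_rot: [-89.9, 20.0, -28.0]
ft_force: [0.3, 0.7, -1.2]
finger_gap: 20.9
```

Call:
{"method": "move_arm", "body": {
  "motion": "0 0.5 -1 0 0 0;0 0.5 -2 0 0 0;0 0.5 -3 0 0 0;0 0.5 -4 0 0 0;0 0.5 -4 0 0 0;0 0.5 -4 0 0 0"
}}

```text
time: 20.48
tool_pos: [480.7, 298.2, 221.7]
tcp_rot: [-90.1, 20.0, -28.2]
ft_force: [-0.1, 0.1, -1.8]
finger_gap: 20.4
```

```bash
python3 - <<'E'
from h import *
import pickle
W,S,T=snap('wrist','w10.png'),snap('side'),snap('top');pickle.dump((W,S,T),open('p10.pkl','wb'))
s=readout.sense();print(s['tool_pos'],s['tcp_rot'],s['joint_pos'].round(1))
cv2.imwrite('pics/p10.png',np.vstack([W['image'],np.hstack([cv2.resize(S['image'][100:220,160:300],(320,200)),cv2.resize(T['image'][150:270,150:290],(320,200))])]))
E
```

```text
[481.64121337 299.12464251 223.52037972] [-89.90530287  19.91569094 -28.10427628] [ 17.5  14.1  80.9  14.3  98.9 -43.9]
```

View pics/p10.png

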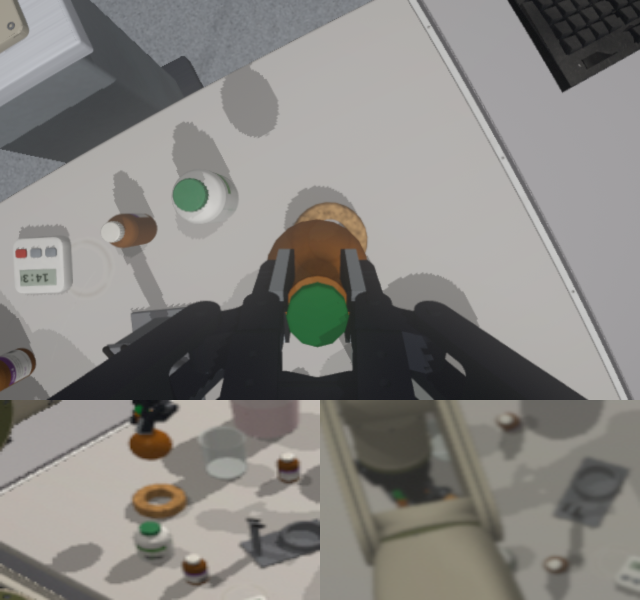

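The small flask hangs upright over the small ring: wrist view ball (318,260), ring behind it (333,225), stopper (317,314). The ring is partly hidden, so I locate it in the side and top pictures, using the large ring to check the bias.

```bash
python3 - <<'E'
from h import *
import pickle
D=pickle.load(open('d0.pkl','rb'));W,S,T=pickle.load(open('p10.pkl','rb'))
for nm,s,q in(('top',D['top'],((325,196),(203,217))),('side',D['side'],((338,206),(230,160)))):
    h=hsv(s)
    for (n,z),near in zip((('RL',14),('RS',12)),q):
        m,c,st=blob(cv2.inRange(h,(5,85,40),(25,255,255))>0,near);cn=max(cv2.findContours(m,0,1)[0],key=len)[:,0]
        P=onplane(s,cn,z);hull=cv2.convexHull(P.astype(np.float32));print(nm,n,st,[np.round(x,1) for x in cv2.minEnclosingCircle(hull)],[np.round(x,1) for x in cv2.fitEllipse(hull)[:2]], P.min(0).round(),P.max(0).round())
# wrist visible ring arc: outer points
h=hsv(W);Bp=np.array([487.3,296,181.]);print('pred ball W',proj(W,[Bp]),ballrays(W,proj(W,[Bp])[0]),'S',proj(S,[Bp]),ballrays(S,proj(S,[Bp])[0]))
print('stop W',stop(W,(317,314),(40,90)),proj(W,[Bp+[0,0,85]]))
for x,y in((488,303),(488,308)):
    th=np.linspace(0,2*np.pi,36);c=proj(W,np.c_[x+38*np.cos(th),y+38*np.sin(th),12+0*th]);i=c[:,1].argmin();print((x,y),'arc top',c[i],'right max',c[:,0].max())
m=cv2.inRange(h,(5,60,110),(25,140,255));ys,xs=np.nonzero(m[195:260,290:380]);print('ring seen rows',ys.min()+195,'cols',xs.min()+290,xs.max()+290, 'at row220',[xs[ys==25].min()+290,xs[ys==25].max()+290])
E
```

```text
top RL [311 181  29  31 463] [array([ 558. , -104.1]), np.float64(50.9)] [array([ 558. , -103.5]), array([ 99.5, 101. ])] [ 507. -151.] [608. -57.]
top RS [191 206  23  23 282] [array([490.1, 306.9]), np.float64(39.2)] [array([489.4, 307.5]), array([74.9, 76.9])] [452. 269.] [526. 344.]
side RL [322 192  32  30 668] [array([560.5, -99.5]), np.float64(59.5)] [array([560. , -99.7]), array([102.7, 120.3])] [ 502. -154.] [616. -43.]
side RS [218 151  24  20 341] [array([488.9, 312.6]), np.float64(46.7)] [array([491.4, 311.8]), array([80. , 93.9])] [447. 268.] [535. 357.]
pred ball W [[317.65627354 267.81578283]] (array([317. , 245.5]), np.float32(24.787598), array([ 269,  203,   98,  100, 4985], dtype=int32)) S [[225.10479253 126.59063576]] (array([225.5       , 127.33333333]), np.float32(7.3938), array([217, 117,  18,  19, 245], dtype=int32))
stop W (array([317.03221565, 314.18343195]), array([ 286,  282,   63,   64, 3042], dtype=int32)) [[317.7762382  308.12794734]]
(488, 303) arc top [322.18630288 204.23332364] right max 359.81379323970106
(488, 308) arc top [326.35610043 201.99896522] right max 363.9804317829701
ring seen rows 202 cols 298 366 at row220 [np.int64(298), np.int64(360)]
```

Ring small at ≈(489,307.5) (top view and wrist arc agree; the side-view estimate is biased on both rings). Shift and lower.

Call:
{"method": "move_arm", "body": {
  "motion": "0.1 0.6 -1 0 0 0;0.2 1.15 -3 0 0 0;0.2 1.15 -5 0 0 0;0.2 1.15 -7 0 0 0;0.2 1.15 -9 0 0 0;0.2 1.15 -10.5 0 0 0;0.2 1.15 -11.5 0 0 0;0.2 1.15 -12 0 0 0;0.2 1.15 -12.2 0 0 0;0.2 1.15 -12.2 0 0 0"
}}

```text
time: 21.47
tool_pos: [483.4, 311.3, 101.0]
tcp_rot: [-89.9, 19.9, -28.1]
ft_force: [-0.2, -0.8, -0.6]
finger_gap: 20.7
```

Call:
{"method": "move_arm", "body": {
  "motion": "0 0 0 0 0 0;0 0 0 0 0 0"
}}

```text
time: 21.63
tool_pos: [483.9, 311.5, 102.1]
tcp_rot: [-89.9, 19.9, -28.0]
ft_force: [0.7, 0.5, -1.4]
finger_gap: 20.7
```

```bash
python3 - <<'E'
from h import *
W=snap('wrist','w11.png');s=readout.sense();print(s['tool_pos'],s['ft_force'])
h=hsv(W);Bp=s['tool_pos']+[5.7,-3,-42.1];pb=proj(W,[Bp])[0];print(Bp,pb)
m=cv2.inRange(h,(0,60,40),(25,255,255));b=cv2.inRange(h,(0,125,40),(25,255,255))
for y in range(190,262,6):
    f=lambda k:(np.nonzero(k[y,200:440])[0][[0,-1]]+200).tolist() if k[y,200:440].any() else None
    print(y,f(m),f(b))
E
```

```text
[483.89359289 311.45295914 101.98542076] [-0.40188342 -0.49141842 -1.67527254]
[489.59359289 308.45295914  59.88542076] [315.36205838 266.38776455]
190 None None
196 None None
202 [303, 327] None
208 [287, 342] None
214 [279, 351] None
220 [272, 356] [315, 318]
226 [268, 361] [295, 339]
232 [264, 364] [286, 348]
238 [262, 368] [282, 354]
244 [260, 369] [278, 359]
250 [259, 370] [276, 362]
256 [258, 371] [272, 365]
```

Call:
{"method": "move_arm", "body": {
  "motion": "-0.05 -0.1 -0.2 0 0 0;-0.05 -0.1 -0.5 0 0 0;-0.05 -0.1 -0.8 0 0 0;-0.05 -0.1 -1 0 0 0;-0.05 -0.1 -1.1 0 0 0;-0.05 -0.1 -1.1 0 0 0"
}}

```text
time: 22.18
tool_pos: [482.3, 310.2, 89.4]
tcp_rot: [-90.0, 20.0, -28.1]
ft_force: [-0.5, 0.3, -0.7]
finger_gap: 20.4
```

Call:
{"method": "move_arm", "body": {
  "motion": "0 0 -0.1 0 0 0;0 0 -0.2 0 0 0;0 0 -0.2 0 0 0;0 0 -0.2 0 0 0"
}}

```text
time: 22.52
tool_pos: [482.7, 310.5, 88.7]
tcp_rot: [-89.9, 20.0, -28.0]
ft_force: [-2.7, 0.0, 4.6]
finger_gap: 20.4
```

Call:
{"method": "move_arm", "body": {
  "motion": "-0.1 0 0 0 0 0;-0.1 0 -0.1 0 0 0;-0.1 0 -0.15 0 0 0;-0.1 0 -0.15 0 0 0;-0.1 0 -0.15 0 0 0"
}}

```text
time: 22.93
tool_pos: [482.2, 310.8, 88.1]
tcp_rot: [-89.8, 19.9, -28.0]
ft_force: [-2.6, -0.1, 10.1]
finger_gap: 20.8
```

Call:
{"method": "move_arm", "body": {
  "motion": "-0.1 0 0 0 0 0;-0.1 0 0 0 0 0;-0.1 0 0 0 0 0"
}}

```text
time: 23.18
tool_pos: [481.6, 310.9, 87.9]
tcp_rot: [-89.8, 19.9, -28.0]
ft_force: [-0.7, 1.4, 8.1]
finger_gap: 20.6
```

```bash
python3 - <<'E'
from h import *
W=snap('wrist','w12.png');s=readout.sense();print(s['tool_pos'],s['ft_force'])
h=hsv(W)
m=cv2.inRange(h,(0,60,40),(25,255,255));b=cv2.inRange(h,(0,125,40),(25,255,255))
for y in range(190,262,8):
    f=lambda k:(np.nonzero(k[y,200:440])[0][[0,-1]]+200).tolist() if k[y,200:440].any() else None
    print(y,f(m),f(b))
print(stop(W,(317,314),(40,90)))
E
```

```text
[481.60779368 310.88035323  87.85651221] [-0.35874432  0.62924495  7.57953393]
190 None None
198 None None
206 [296, 336] None
214 [282, 351] None
222 [273, 360] [302, 331]
230 [267, 367] [288, 346]
238 [262, 371] [282, 354]
246 [259, 374] [278, 360]
254 [257, 376] [273, 365]
(array([317.00779474, 314.20136408]), array([ 286,  282,   63,   65, 3079], dtype=int32))
```

Ball and ring are now concentric (both centred at column ≈317), with the lateral force near zero. Releasing.

Call:
{"method": "move_arm", "body": {
  "motion": "0 0 0 0 0 0;0 0 0 0 0 0;0 0 0 0 0 0;0 0 0 0 0 0;0 0 0 0 0 0",
  "fingers": 6,
  "squeeze": 20
}}

```text
time: 23.65
tool_pos: [480.4, 310.0, 85.9]
tcp_rot: [-90.0, 20.0, -28.1]
ft_force: [-0.5, -0.2, -0.2]
finger_gap: 60.0
```

Call:
{"method": "move_arm", "body": {
  "motion": "0 0 1 0 0 0;0 0 3 0 0 0;0 0 6 0 0 0;0 0 9 0 0 0;0 0 12 0 0 0;0 0 15 0 0 0;0 0 19 0 0 0;0 0 19 0 0 0;0 0 19 0 0 0;0 0 19 0 0 0"
}}

```text
time: 24.48
tool_pos: [480.8, 310.2, 276.9]
tcp_rot: [-89.9, 19.9, -28.0]
ft_force: [0.9, -0.1, -0.8]
finger_gap: 60.3
```

```bash
python3 - <<'E'
from h import *
W=snap('wrist');S=snap('side');s=readout.sense();print(s['tool_pos'],s['time'])
for n,v in(('W',W),('S',S)):
    P=np.array([489.2,307.5,44.]);c,st=stop(v,proj(v,[P+[0,0,85]])[0],(40,90));print(n,'small stop',c,st[:],plane(v,c,129).round(1))
for v in (S,):
    c,st=stop(v,proj(v,[[559,-103,155]])[0],(100,130));print('large stop side',c,plane(v,c,155.5).round(1))
cv2.imwrite('pics/p13.png',np.hstack([cv2.resize(S['image'][110:280,180:420],(480,340)),cv2.resize(W['image'],(320,340))]))
E
```

```text
[479.98586068 309.89433289 274.99713131] 24.5833
W small stop [319.58411215 248.71261682] [308 237  24  24 428] [488.6 309.7 129. ]
S small stop [225.14814815 176.64814815] [221 173   9   8  54] [365.9 185.2 129. ]
large stop side [338.11538462 176.26923077] [561.6 -95.6 155.5]
```

View pics/p13.png

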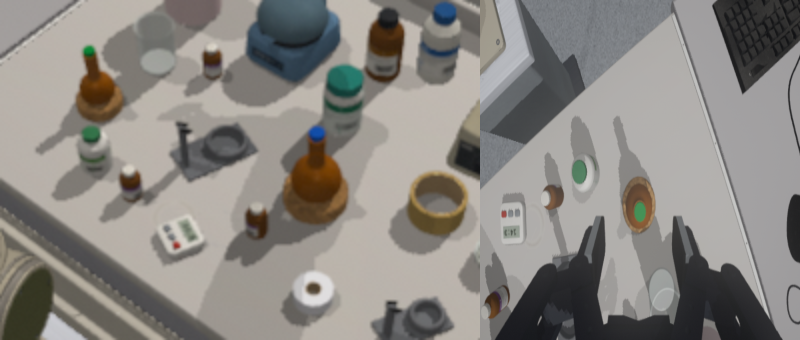

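Both flasks stand in their rings: stoppers at (89,50) and (317,133) in the side crop. The small bottle is at (257,220), and the bystanders look undisturbed. A last numeric check of the small stopper in the side view, then hand in.

```bash
python3 - <<'E'
from h import *
S=snap('side');p=proj(S,[[489.2,307.5,129],[489.2,307.5,44]]);h=hsv(S)
y,x=np.nonzero(cv2.inRange(h[120:150,210:240],(40,90,30),(90,255,255)));print(p,'seen',x.mean()+210,y.mean()+120,len(x), ballrays(S,p[1])[0])
c=[x.mean()+210,y.mean()+120];q=plane(S,c,129);print(q)
if np.hypot(q[0]-489.2,q[1]-307.5)<12: r.hand_in();print('handed in')
E
```

```text
[[225.15968389 136.40472398]
 [228.57276103 154.39049186]] seen 224.0 135.17391304347825 23 [229.25 159.  ]
[490.89318358 314.47312053 129.        ]
the job is handed in; nothing more can be done
handed in
```

The job is done and handed in at about 24.6 s of the 72 s. `r.hand_in()` gives no verdict, so this rests on my own checks.

- **Small bottle:** I took it out of the large ring (the look-alike farthest to the right). It now stands upright on the bench at about (450, -69) mm, more than 110 mm from the large ring's centre.
- **Large flask:** It is upright in the large ring. After release its stopper measured within about 4 mm of the ring axis in the wrist camera, and about 8 mm in the side camera.
- **Small flask:** It is upright in the small ring. Its stopper was about 2 mm off the axis in the wrist camera and about 7 mm in the side camera.
- **Contact forces:** The highest reading while setting the flasks down was about 12 N, against the 40 N limit. The last picture showed the green-capped bottle and the timer apparently undisturbed, judged by eye only.

- **Camera disagreement:** The side camera read several mm to the left compared with the other views. It showed the same shift on the rings, so I took it as calibration and resolution error. Even the larger readings mean a lean of about 5°, inside the limit of roughly 10°.
- **Failed checks:** One automatic side-view check picked up the green bottle cap instead of the small flask's stopper, so I repeated it by hand. The automatic ball-centre finder was unreliable where the neck hid part of the ball; there I compared the ball's outline with the ring's instead. I did not measure the seated height of either ball after release.

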